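# Clear the sorting board of spent clips

### The job

Clear the sorting stand at the donation prep table: first take the visor headband frame off the board and hang it over the middle part of the rail, the bar passing through its arch. Then pick up the scraper and, reaching in under the bar lamp, wipe all four spent clips along the board and off its open end into the grey bin; move the clips with the scraper only, never with the robot itself. Finally stand the scraper back on the middle of its rubber rest, lined up with it, without striking the lamp or disturbing anything else on the table.

Things in the scene. Friction and masses are not known exactly. Their poses are not given: they have to be found in the camera images.
- stand: fixed sorting stand: grey plinth with a flat steel top (the board), 180 mm (x) by 340 mm (y). Origin: centre of its underside; board surface at z = 50 mm. Lips 8 mm thick, 14 mm high along its front (-x) and back (+x) edges leave a channel 164 mm wide (x -82 to 82 mm); both ends (y = -170 and 170 mm) are open.
- lamp: fixed white bar lamp above the board, same origin and axes as the stand. Hood: x -12 to 33, y -200 to 200, z 172 to 225 mm. Its two arms (14 mm wide, z 203 to 215) run back at y = -140 and 140 mm to posts of 14 mm diameter at x = 108 mm.
- bin: fixed open grey bin, 220 mm (x) by 100 mm (y), 42 mm high, walls 4 mm; stands against one open end of the stand (either the +y or the -y end), same yaw as the stand. Origin: centre of its underside on the table.
- rack: fixed white rack of capped tubes, 180 mm (x) by 90 mm (y), 100 mm high, at the other end of the stand. Origin: centre of its underside.
- rail: fixed hanging rail at the left or right of the table: a horizontal steel bar of 16 mm diameter, 200 mm long along its x, axis 240 mm above the table, on a post at each end (x = -100 and 100 mm) with a foot 50 x 80 mm. Origin: on the table under the middle of the bar.
- rest: fixed black rubber pad for the scraper, 170 mm (x) by 64 mm (y), 6 mm thick, on the other side from the rail. Origin: centre of its underside on the table.
- scraper: loose scraper block, 250 g: grey, 150 mm long (x), 40 mm thick (y), 30 mm high, standing on the rest. Origin: centre of its underside. Black handle 24 x 26 mm (26 across y) starts at (10, 0, 26) mm and runs 86 mm along (-0.574, 0, 0.819), leaning 35 deg to its -x (robot side). Good grip: (-31, 0, 85) mm, tool along the handle, fingers closing along y.
- frame: loose visor headband frame, 160 g: stiff grey arch 30 mm wide (x), 5 mm thick, 154 mm across y, standing on the board on two black pads (38 x 22 x 36 mm, at y = -66 and 66 mm). Origin: midway between the pads' undersides. Flat crown y -20 to 20 mm, underside z 109.5, top 114.5 mm; on it a black grip block 24 mm (x) by 32 mm (y), up to z 145 mm.
- frame_crown (a point): middle of the underside of the frame's crown, 109.5 mm above the frame's origin; axes as the frame's.
- clip0: loose spent clamp clip: flat white plastic bar 60 mm long (y), 24 mm wide (x), 10 mm high, 14 g, lying on the board. Origin: centre of its underside.
- clip1: loose spent clamp clip: flat white plastic bar 60 mm long (y), 24 mm wide (x), 10 mm high, 14 g, lying on the board. Origin: centre of its underside.
- clip2: loose spent clamp clip: flat white plastic bar 60 mm long (y), 24 mm wide (x), 10 mm high, 14 g, lying on the board. Origin: centre of its underside.
- clip3: loose spent clamp clip: flat white plastic bar 60 mm long (y), 24 mm wide (x), 10 mm high, 14 g, lying on the board. Origin: centre of its underside.
- label_roll: bystander: roll of labels lying on its side face, 84 mm across, 40 mm high. Origin: centre of its underside.
- stapler: bystander: black stapler, 120 x 34 x 35 mm. Origin: centre of its underside.
- sanitiser: bystander: clear bottle, 150 mm tall. Origin: centre of its underside.
- tape_roll: bystander: flat roll of clear tape, 100 mm across, 25 mm high. Origin: centre of its underside.

How it is judged:
On the way, in this order (a step that is already met when the one before it is completed fails the run):
1. the frame hangs over the rail, released (x of frame_crown in the frame of rail between -0.07 and 0.07 m and y of frame_crown in the frame of rail between -0.035 and 0.035 m and z of frame_crown in the frame of rail between 0.227 and 0.267 m and angle between frame's own z axis and vertical below 0.45 rad and contact force between frame and rail above 0.3 N and contact force between the fingers and frame below 0.1 N), for 0.3 s.
2. the scraper is on the board (x of scraper in the frame of stand between -0.06 and 0.06 m and y of scraper in the frame of stand between -0.17 and 0.17 m and z of scraper in the frame of stand between 0.043 and 0.067 m), for 0.1 s.
3. all four clips are in the bin (x of clip0 in the frame of bin between -0.105 and 0.105 m and y of clip0 in the frame of bin between -0.048 and 0.048 m and z of each of clip0, clip1, clip2, clip3 in the frame of bin below 0.038 m and x of clip1 in the frame of bin between -0.105 and 0.105 m and y of clip1 in the frame of bin between -0.048 and 0.048 m and x of clip2 in the frame of bin between -0.105 and 0.105 m and y of clip2 in the frame of bin between -0.048 and 0.048 m and x of clip3 in the frame of bin between -0.105 and 0.105 m and y of clip3 in the frame of bin between -0.048 and 0.048 m), for 0.2 s.
At the end, for the whole second after the job is handed in: Frame hangs by its crown on the rail (70 mm of mid-bar along, 35 mm across, under 25 deg tilt, still); all four clips at rest in the bin below its rim; scraper released, upright on its rest (within 35 mm lengthwise, 25 mm crosswise, 17 deg) (all of step 1 and all of step 3 and x of scraper in the frame of rest between -0.035 and 0.035 m and y of scraper in the frame of rest between -0.025 and 0.025 m and z of scraper in the frame of rest between 0.001 and 0.011 m and angle between scraper's own z axis and vertical below 0.1 rad and linear speed of each of scraper, clip0, clip1, clip2, clip3 below 0.02 m/s and angle between the x axis of scraper and the x axis of rest, either way round below 0.3 rad and linear speed of frame below 0.08 m/s); the robot touches nothing.
It fails at once if a clip is touched by the robot itself (contact force between any of the fingers, the arm and clip0 above 0.5 N or contact force between any of the fingers, the arm and clip1 above 0.5 N or contact force between any of the fingers, the arm and clip2 above 0.5 N or contact force between any of the fingers, the arm and clip3 above 0.5 N).
It fails at once if the robot strikes the lamp (contact force between any of the arm, the fingers and lamp above 8 N).
It fails at once if a bystander is moved by more than 30 mm (distance of any of label_roll, stapler, sanitiser, tape_roll from where it was at the start of the episode above 0.03 m).
It also fails if it takes over 72 s, if anything falls off the work surface, if the arm or the gripper's body presses on something with over 40 N, if the wrist force passes 120 N, or if a joint passes its speed limit or range.

### The arm

A 7-joint arm with a two-finger parallel gripper is mounted at the origin on the work surface. World frame = base frame: x ahead of the robot, y to its left, z up, the work surface at z = 0. Lengths are in m, angles in rad, forces in N, time in s.
With the tool pointing down it reaches from about 0.425 to 0.925 m from the base axis. Payload 6.8 kg.
Tool frame: the origin (TCP) lies at the very end of the fingers, on their centre line; the grasp point (between the pads) lies 19 mm behind it (grasp_offset is the distance from the TCP to the grasp point, in m); y points along the fingers, x is the direction in which the jaws open and shut, and the axes are right-handed (so a half turn about y gives the same grasp; the last joint's range is limited). The gripper opens to 88 mm and grips with 3 to 60 N. Pads are 20 mm wide; open, the fingers measure 115 mm over their backs; the gripper's body (75 mm by 178 mm) begins 61 mm behind the grasp point.
Start: joints at [-0.108, 0.477, 0.022, 1.555, -0.011, 1.109, -0.083], TCP at [0.675, 0, 0.223] pointing down, gripper open.
Joint ranges: [-2.96, 2.96], [-0.34, 2.1], [-1.41, 1.46], [0.24, 2.44], [-1.37, 4.51], [0.17, 1.92], [-2.96, 2.96]. Speed limits (rad/s): [2.39, 2.39, 3.14, 3.14, 3.14, 3.14, 3.14].

### API

Orientations are given as a unit quaternion [w, x, y, z].
In Python, from rig import * gives the robot as it stands.
- The arm moves only by the tool step_arm, never from a script. Its argument "steps" is a list of rows, each an object with "slide": the shift along the world's x, y, z in cm, a list of three; "roll": the turn about the world's z in degrees; "claw": the finger opening in cm, from 0 to 8.78. In form: [{"slide": [tx, ty, tz], "roll": roll, "claw": claw}, ...]. A call has 1 to 10 rows; each row shifts and turns the commanded pose from where the row before left it; what a row does not reach is not made up. A row lasts 1/12 s, in which the tool goes at most 41.7 mm and 7.16 degrees, less where a joint would pass 70% of its speed; a pose out of reach is approached as far as the arm can. A call is refused whole if a number of a shift passes 4.17 or a number of a turn 7.16, either way. A call with a gripper value outside its range is refused whole. The fingers move at their own pace and stop on an object; "squeeze" is the grip in N (left out, the last holds). Time passes only in rows, so rows that do not move let the fingers close. It gives the time, the measured TCP pose, the force and the opening at its end, in the units of the state.
- sense(): the state, without advancing time (a new reading comes with each control period).
- get_image(name): name is "scene" or "side" or "wrist"; returns (picture, depth): 420x560x3 uint8, red, green, blue; 420x560 float32, m along the optical axis (not along the pixel's ray), 0 where there is no reading.
- get_calibration(name): a dict with "mtx" (3x3 intrinsics, pixels), "distortion" ([k1, k2, p1, p2, k3] as OpenCV has them; the pictures are not rectified), "world_from_camera" (4x4, takes a point from camera to world coordinates). Camera axes: x right, y down, z forward; pixel columns grow to the right and rows downward; lengths in m; the calibration is good to about 2 mm. A picture is of the moment at which its call begins: read the wrist's pose just before it. get_calibration takes no time and is no camera call; for the wrist camera it gives the pose at the moment of the call.
- close_job(): hands the job in, once; it reports no verdict.
The state is a dict: "clock": time; "joint_pos": joint angles; "qvel": joint speeds; "tau": joint torques, N m; "tcp_pos": TCP position; "ee_rot": TCP orientation; "force": force on the tool from outside, world axes, zero at the start; "moment": the same for the moment, N m; "finger_gap": opening from 0.0 (shut) to 1.0 (fully open).
Only numpy, scipy, OpenCV 4.12 (cv2) and the standard library are available. Lean on these libraries where they do the work, as an engineer would, in place of code of your own. Each camera call takes 0.05 s, during which the arm holds its last target. There are 200 camera calls.

## Working session

There is one attempt and no reset: what is moved stays moved. The work goes in short steps, Python scripts to look and compute and a tool call to move; the robot and the scene stay as the last step left them, time stands still between calls to the robot, and variables do not carry over. Pictures are saved under pics/ and viewed, about 8 in all and at most 12, crops included, and the job is handed in when it is done.

Besides the shell and the picture viewer there is one more tool, called after "Call:" by a JSON object that holds its "op" and its "data". step_arm: Moves the arm, as the interface text tells. Its arguments: {"type":"object","properties":{"steps":{"type":"array"},"squeeze":{"type":"number"}},"required":["steps"]}

```bash
mkdir -p pics; ls
cat > h.py <<'E'
from rig import *
import numpy as np, cv2
def grab(n,save=None):
    c=get_calibration(n); im,d=get_image(n)
    if save: cv2.imwrite('pics/'+save,cv2.cvtColor(im,cv2.COLOR_RGB2BGR))
    return im,d,c
def cloud(d,c):
    h,w=d.shape; u,v=np.meshgrid(np.arange(w),np.arange(h))
    p=cv2.undistortPoints(np.stack([u,v],-1).reshape(-1,1,2).astype(np.float64),np.array(c['mtx']),np.array(c['distortion'])).reshape(h,w,2)
    P=np.dstack([p*d[...,None],d]); T=np.array(c['world_from_camera'])
    return P@T[:3,:3].T+T[:3,3]
E
python3 - <<'E'
from h import *
s=sense(); print(s)
for n in ['scene','side','wrist']:
    im,d,c=grab(n,n+'0.png'); np.savez(n+'0.npz',im=im,P=cloud(d,c),d=d)
    print(n,np.round(c['mtx'],1).tolist(),np.round(c['world_from_camera'],3).tolist(),(d==0).mean())
E
```

```text
pics
{'clock': 0.0, 'joint_pos': array([-0.1081183 ,  0.47778599,  0.0223355 ,  1.55645011, -0.01148685,
        1.10933051, -0.08313589]), 'qvel': array([-1.71777659e-03, -1.95589132e-05,  1.25583074e-03,  1.03531464e-03,
       -1.00447863e-04,  6.78683024e-04, -7.49463896e-04]), 'tau': array([-1.31144458e-03, -5.82851672e+01,  1.53386436e+00, -2.72606850e+01,
       -5.43364382e-02,  1.69422745e-02,  2.21527275e-04]), 'tcp_pos': array([ 6.74382920e-01, -5.81926952e-06,  2.21691703e-01]), 'ee_rot': array([-7.07054514e-01,  7.07158446e-01, -6.45676806e-04, -6.55335500e-04]), 'force': array([-0.48249187, -0.13264197,  0.32397248]), 'moment': array([-0.03373614, -0.01868482, -0.00513145]), 'finger_gap': 1.0008100930782313}
scene [[408.5, 0.0, 277.9], [0.0, 408.5, 215.3], [0.0, 0.0, 1.0]] [[-0.226, 0.697, -0.68, 1.348], [0.974, 0.176, -0.143, 0.161], [0.02, -0.695, -0.719, 0.963], [0.0, 0.0, 0.0, 1.0]] 0.004315476190476191
side [[402.2, 0.0, 283.7], [0.0, 402.2, 210.8], [0.0, 0.0, 1.0]] [[0.959, -0.221, 0.18, 0.41], [-0.284, -0.718, 0.636, -0.613], [-0.011, -0.66, -0.751, 0.84], [0.0, 0.0, 0.0, 1.0]] 0.003941326530612245
wrist [[294.7, 0.0, 283.2], [0.0, 294.7, 211.7], [0.0, 0.0, 1.0]] [[1.0, 0.0, -0.003, 0.674], [-0.001, -0.962, -0.272, 0.073], [-0.003, 0.272, -0.962, 0.385], [0.0, 0.0, 0.0, 1.0]] 0.003983843537414966
```

View pics/scene0.png

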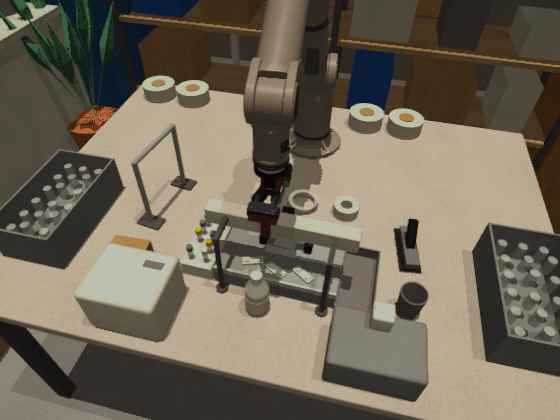

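View pics/side0.png

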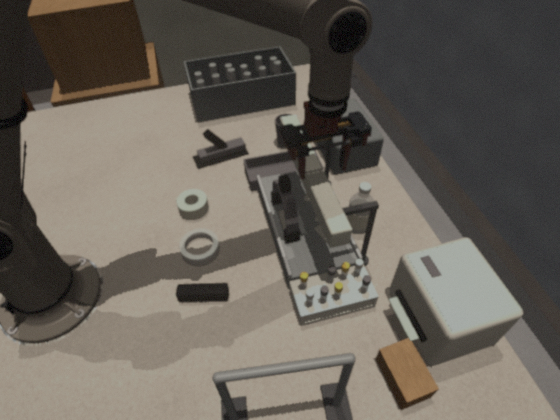

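Run:
```python
from h import *
# ortho map: rows x (down = decreasing x), cols y ; 2mm per px
H=np.zeros((300,400,3),np.uint8)
Zb=np.full((300,400),-1.)
for n in ['side','scene']:
    f=np.load(n+'0.npz'); P=f['P'].reshape(-1,3); C=f['im'].reshape(-1,3); ok=(f['d'].reshape(-1)>0)&(P[:,2]<0.30)&(P[:,2]>-0.02)
    P=P[ok];C=C[ok]; o=np.argsort(P[:,2]);P=P[o];C=C[o]
    r=((0.95-P[:,0])/0.002).astype(int); c=((0.4-P[:,1])/0.002).astype(int)
    k=(r>=0)&(r<300)&(c>=0)&(c<400)
    for R,Cc,z,col in zip(r[k],c[k],P[k,2],C[k]):
        if z>Zb[R,Cc]: Zb[R,Cc]=z; H[R,Cc]=col[::-1]
np.save('Zb.npy',Zb)
hm=cv2.applyColorMap(np.clip(Zb/0.27*255,0,255).astype(np.uint8),cv2.COLORMAP_JET); hm[Zb<0]=0
out=np.vstack([cv2.convertScaleAbs(H,alpha=1.8),hm])
for o in (0,300):
    for i in range(0,300,50): cv2.line(out,(0,o+i),(400,o+i),(255,255,255),1); cv2.putText(out,'%.2f'%(0.95-i*.002),(0,o+i+10),0,.35,(255,255,255))
    for i in range(0,400,50): cv2.line(out,(i,o),(i,o+300),(255,255,255),1); cv2.putText(out,'%.2f'%(0.4-i*.002),(i,o+298),0,.35,(255,255,255))
cv2.imwrite('pics/ortho.png',out)
```

```text
(no output)
```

View pics/ortho.png

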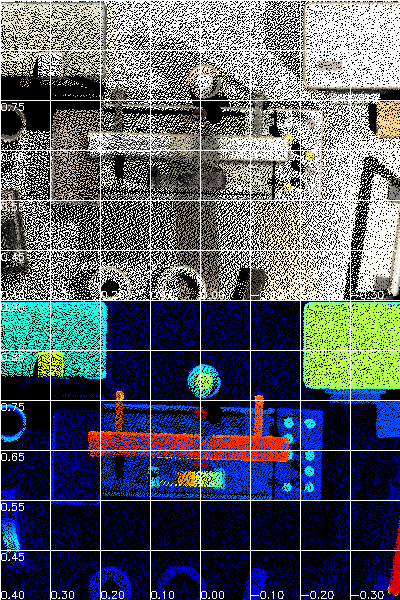

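View pics/wrist0.png

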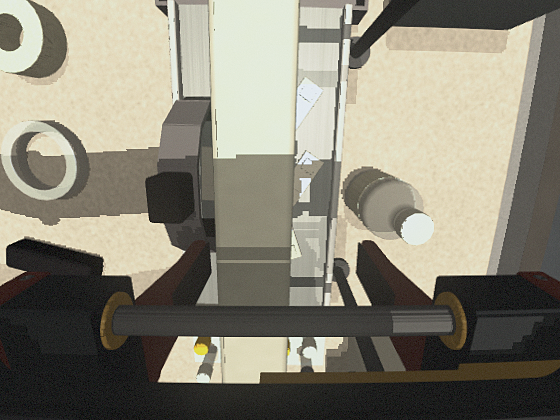

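Run:
```python
from h import *
PP=[];CC=[];N=[]
for i,n in enumerate(['side','scene','wrist']):
    f=np.load(n+'0.npz'); ok=(f['d'].reshape(-1)>0); P=f['P'].reshape(-1,3)[ok]
    PP.append(P);CC.append(f['im'].reshape(-1,3)[ok].astype(int));N.append(np.full(len(P),i))
P=np.vstack(PP);C=np.vstack(CC);N=np.concatenate(N)
def box(x0,x1,y0,y1,z0,z1,extra=None):
    m=(P[:,0]>x0)&(P[:,0]<x1)&(P[:,1]>y0)&(P[:,1]<y1)&(P[:,2]>z0)&(P[:,2]<z1)
    if extra is not None:m&=extra
    return m
def rect(name,m):
    for i in range(4):
        q=P[m&(N==i)] if i<3 else P[m]
        if len(q)<20: continue
        (c,s,a)=cv2.minAreaRect((q[:,:2]*1000).astype(np.float32))
        print(name,i,len(q),'c',np.round(c,1),'s',np.round(s,1),'a',round(a,2),'zmed %.4f'%np.median(q[:,2]),'ext',np.round(np.percentile(q,[1,99],axis=0)*1000).astype(int).tolist())
dark=C.max(1)<90
rect('lamp',box(.58,.75,-.25,.28,.215,.232))
rect('fblock',box(.56,.64,-.1,.2,.188,.2))
rect('fcrown',box(.56,.64,-.1,.2,.155,.170))
rect('fr',box(.56,.635,-.05,.2,.07,.2))
rect('tape',box(.3,.5,-.1,.1,.015,.03)); rect('label',box(.3,.5,.1,.25,.025,.05)); rect('stap',box(.35,.5,-.25,-.05,.02,.05))
rect('rack',box(.55,.8,-.28,-.13,.085,.112))
rect('bin',box(.5,.82,.16,.35,.038,.046))
rect('lip',box(.5,.82,-.13,.19,.061,.067))
rect('bar',box(.2,.9,-.7,-.25,.235,.26)&(N<2) & ~box(.74,1.2,-.7,-.2,0,.3))
rect('scr',box(.3,.75,.32,.55,.0325,.039))
rect('scrH',box(.3,.75,.32,.55,.06,.12))
rect('scrpad',box(.3,.75,.32,.55,.004,.009,dark))
w=(C.min(1)>150)
m=box(.56,.74,-.2,.19,.056,.0635,w)
rect('clips',m)
```

```text
lamp 0 1960 c [680.4  24.7] s [123.9 400.4] a 2.75 zmed 0.2240 ext [[628, -175, 215], [721, 216, 228]]
lamp 1 2122 c [693.2  23.1] s [399.7 118.9] a 88.85 zmed 0.2248 ext [[634, -170, 215], [742, 220, 229]]
lamp 2 28381 c [672.8  22.8] s [104.7 229.3] a 5.24 zmed 0.2256 ext [[633, -86, 222], [681, 132, 228]]
lamp 3 32463 c [685.   23.6] s [129.6 400.4] a 0.01 zmed 0.2256 ext [[630, -157, 218], [718, 192, 228]]
fblock 0 193 c [606.3  -7.4] s [183.5  53.7] a 88.33 zmed 0.1937 ext [[581, -95, 188], [635, 77, 199]]
fblock 1 78 c [595.9  27.4] s [32.2 22.1] a 84.87 zmed 0.1952 ext [[584, 12, 188], [607, 43, 198]]
fblock 2 1728 c [594.3  27.5] s [32.2 23.8] a 88.51 zmed 0.1954 ext [[583, 13, 189], [606, 43, 197]]
fblock 3 1999 c [606.3  -7.4] s [183.5  53.7] a 88.33 zmed 0.1954 ext [[582, -66, 188], [633, 44, 197]]
fcrown 0 171 c [592.5  25.5] s [80.2 30.3] a 88.21 zmed 0.1617 ext [[577, -11, 155], [607, 64, 169]]
fcrown 2 2355 c [593.7  27.5] s [83.7 30.6] a 88.39 zmed 0.1616 ext [[579, -12, 155], [609, 67, 169]]
fcrown 3 2526 c [593.2  27.4] s [84.1 31.7] a 88.21 zmed 0.1616 ext [[578, -
[... 3647 characters left out ...]
H 3 976 c [592.8 389.4] s [ 70.8 295.9] a 87.22 zmed 0.0824 ext [[449, 350, 60], [739, 416, 108]]
scrpad 0 221 c [546.3 378. ] s [290.3  60.4] a 3.08 zmed 0.0060 ext [[403, 342, 4], [689, 396, 9]]
scrpad 1 213 c [567.9 386.6] s [327.2  73.6] a 2.58 zmed 0.0066 ext [[409, 344, 4], [730, 422, 9]]
scrpad 3 434 c [566.1 386. ] s [330.8  74.6] a 3.02 zmed 0.0062 ext [[404, 343, 4], [729, 420, 9]]
clips 1 175 c [703.7  44.1] s [292.9  60.8] a 87.93 zmed 0.0587 ext [[671, -100, 56], [736, 178, 63]]
clips 2 1360 c [647.   27.1] s [328.4 179. ] a 88.86 zmed 0.0581 ext [[563, -80, 56], [738, 182, 63]]
clips 3 1537 c [647.   27.1] s [328.4 179. ] a 88.86 zmed 0.0581 ext [[562, -83, 56], [738, 182, 63]]
```

```bash
cat >> h.py <<'E'
def load(tag='0',names=('side','scene','wrist')):
    PP=[];CC=[];N=[]
    for i,n in enumerate(names):
        f=np.load(n+tag+'.npz'); ok=(f['d'].reshape(-1)>0); P=f['P'].reshape(-1,3)[ok]
        PP.append(P);CC.append(f['im'].reshape(-1,3)[ok].astype(int));N.append(np.full(len(P),i))
    return np.vstack(PP),np.vstack(CC),np.concatenate(N)
def box(P,x0,x1,y0,y1,z0,z1):
    return (P[:,0]>x0)&(P[:,0]<x1)&(P[:,1]>y0)&(P[:,1]<y1)&(P[:,2]>z0)&(P[:,2]<z1)
def rect(name,P,N,m):
    for i in range(4):
        q=P[m&(N==i)] if i<3 else P[m]
        if len(q)<20: continue
        (c,s,a)=cv2.minAreaRect((q[:,:2]*1000).astype(np.float32))
        print(name,i,len(q),'c',np.round(c,1),'s',np.round(s,1),'a',round(a,2),'zmed %.4f'%np.median(q[:,2]))
E
python3 - <<'E'
from h import *
P,C,N=load()
rect('lamp',P,N,box(P,.61,.692,-.25,.28,.218,.23))
for i in range(3):
    for nm,b in (('hood',(.61,.692,-.14,.21,.219,.23)),('frontlip',(.54,.575,-.1,.17,.060,.067)),('backlip',(.70,.75,-.1,.17,.060,.067))):
        q=P[box(P,*b)&(N==i)]
        lo=[];hi=[]
        for y in np.arange(-.14,.21,.01):
            k=q[abs(q[:,1]-y)<.005,0]
            if len(k)>8: lo.append((y,k.min()));hi.append((y,k.max()))
        if len(lo)>5:
            for t,e in(('lo',lo),('hi',hi)):
                e=np.array(e); f=np.polyfit(e[:,1]*0+e[:,0],e[:,1],1); r=e[:,1]-np.polyval(f,e[:,0]); k=abs(r)<.004; f=np.polyfit(e[k,0],e[k,1],1); print(nm,i,t,'yaw %.2f x@y=.025 %.4f'%(-np.degrees(f[0]),np.polyval(f,.025)),k.sum())
rect('scrtop',P,N,box(P,.3,.62,.33,.45,.0335,.0385)); rect('scrall',P,N,box(P,.3,.62,.33,.45,.02,.0385))
rect('handle',P,N,box(P,.3,.62,.33,.45,.06,.12)); rect('hend',P,N,box(P,.3,.62,.33,.45,.095,.12))
dark=C.max(1)<75
rect('pad',P,N,box(P,.3,.62,.33,.45,.0045,.008)&dark); rect('pad',P,N,box(P,.3,.62,.30,.48,.0045,.0075))
# clips
q=box(P,.56,.735,-.2,.19,.057,.063)&(C.min(1)>140)
for i in (1,2):
    k=P[q&(N==i)]; M=np.zeros((200,420),np.uint8); M[((k[:,0]-.55)*1000).astype(int),((k[:,1]+.21)*1000).astype(int)]=255
    M=cv2.morphologyEx(M,cv2.MORPH_CLOSE,np.ones((5,5)))
    for c in cv2.findContours(M,0,2)[0]:
        if cv2.contourArea(c)>60:
            (a,b,g)=cv2.minAreaRect(c); print('clip',i,'x %.0f y %.0f'%(a[1]+550,a[0]-210),np.round(b),round(g))
E
```

```text
lamp 0 1822 c [649.1  23.5] s [399.5  56.8] a 88.89 zmed 0.2241
lamp 1 1845 c [663.2  23.7] s [399.7  59. ] a 88.85 zmed 0.2250
lamp 2 28073 c [650.4  19.2] s [231.6  57.6] a 88.4 zmed 0.2256
lamp 3 31740 c [654.6  23.6] s [ 69.2 400.4] a 0.27 zmed 0.2256
hood 0 lo yaw -4.08 x@y=.025 0.6386 14
hood 0 hi yaw -1.32 x@y=.025 0.6765 26
frontlip 0 lo yaw -1.55 x@y=.025 0.5553 18
frontlip 0 hi yaw -1.78 x@y=.025 0.5626 16
hood 1 lo yaw -1.29 x@y=.025 0.6361 25
hood 1 hi yaw -1.73 x@y=.025 0.6806 28
backlip 1 lo yaw -1.16 x@y=.025 0.7278 4
backlip 1 hi yaw -1.73 x@y=.025 0.7373 21
hood 2 lo yaw -1.72 x@y=.025 0.6337 20
hood 2 hi yaw -1.74 x@y=.025 0.6790 22
frontlip 2 lo yaw -2.05 x@y=.025 0.5550 8
frontlip 2 hi yaw -2.07 x@y=.025 0.5634 8
backlip 2 lo yaw -1.43 x@y=.025 0.7280 12
backlip 2 hi yaw -1.52 x@y=.025 0.7360 28
scrtop 0 304 c [490.8 383.4] s [146.9  45.1] a 7.72 zmed 0.0359
scrtop 1 274 c [492.2 382.6] s [152.1  40.7] a 8.09 zmed 0.0363
scrtop 3 578 c [492.1 383.6] s [152.2  45.1] a 7.72 zmed 0.0360
scrall 0 482 c [490.1 383.8] s [148.4  45.9] a 7.72 zmed 0.0349
scrall 1 387 c [4
[... 368 characters left out ...]
c [463.4 377.8] s [29.4 25.5] a 14.99 zmed 0.1023
hend 3 130 c [460.4 378. ] s [30.6 31.6] a 24.59 zmed 0.1020
pad 0 156 c [482.4 362.2] s [ 56.7 164.3] a 84.19 zmed 0.0060
pad 1 139 c [495.3 362.1] s [174.5  58.5] a 26.06 zmed 0.0063
pad 3 295 c [486.1 380. ] s [169.1  62.3] a 9.43 zmed 0.0061
pad 0 167 c [472.7 370.9] s [244.5 129.5] a 23.04 zmed 0.0057
pad 1 258 c [458.2 390.8] s [178.5 313. ] a 89.77 zmed 0.0055
pad 3 425 c [458.2 390.3] s [179.4 313. ] a 89.77 zmed 0.0056
clip 1 x 698 y 111 [21. 22.] 27
clip 1 x 687 y 91 [17. 21.] 24
clip 1 x 677 y -63 [26. 14.] 7
clip 2 x 697 y 10 [12. 21.] 90
clip 2 x 700 y 42 [22. 13.] 86
clip 2 x 692 y 99 [50. 23.] 31
clip 2 x 688 y -59 [12. 38.] 90
```

Call:
{"op": "step_arm", "data": {"steps": [{"slide": [0,0,4],"roll": 0,"claw": 6},{"slide": [-1,0.4,2],"roll": 6.8,"claw": 6},{"slide": [-1,0.4,0],"roll": 6.8,"claw": 6},{"slide": [-1,0.4,0],"roll": 6.8,"claw": 6},{"slide": [-1,0.4,0],"roll": 6.8,"claw": 6},{"slide": [-1,0.4,0],"roll": 6.8,"claw": 6},{"slide": [-1,0.4,0],"roll": 6.8,"claw": 6},{"slide": [-1,0.4,0],"roll": 6.8,"claw": 6},{"slide": [-1,0,0],"roll": 6.8,"claw": 6},{"slide": [0,0,0],"roll": 6.8,"claw": 6}]}}

```text
clock: 0.98
tcp_pos: [0.5933, 0.0284, 0.2825]
ee_rot: [0.608, -0.607, -0.362, 0.362]
force: [-0.4, 0.2, -0.1]
finger_gap: 0.683
```

Call:
{"op": "step_arm", "data": {"steps": [{"slide": [0,0,0],"roll": 6.8,"claw": 6},{"slide": [0,0,0],"roll": 6.8,"claw": 6},{"slide": [0,0,0],"roll": 6.8,"claw": 6},{"slide": [0,0,0],"roll": 6.8,"claw": 6},{"slide": [0,0,0],"roll": 0,"claw": 6},{"slide": [0,0,0],"roll": 0,"claw": 6}]}}

```text
clock: 1.48
tcp_pos: [0.5948, 0.0279, 0.2824]
ee_rot: [0.508, -0.508, -0.492, 0.492]
force: [-0.1, 0.4, 0.4]
finger_gap: 0.686
```

Call:
{"op": "step_arm", "data": {"steps": [{"slide": [0,0,-3],"roll": 0,"claw": 6},{"slide": [0,0,-3],"roll": 0,"claw": 6},{"slide": [0,0,-3],"roll": 0,"claw": 6},{"slide": [0,0,-2.4],"roll": 0,"claw": 6},{"slide": [0,0,0],"roll": 0,"claw": 6},{"slide": [0,0,0],"roll": 0,"claw": 2},{"slide": [0,0,0],"roll": 0,"claw": 2},{"slide": [0,0,0],"roll": 0,"claw": 2},{"slide": [0,0,0],"roll": 0,"claw": 2}], "squeeze": 40}}

```text
clock: 2.23
tcp_pos: [0.5962, 0.0282, 0.1705]
ee_rot: [-0.506, 0.508, 0.494, -0.492]
force: [0.1, 0.1, 0.5]
finger_gap: 0.419
```

Call:
{"op": "step_arm", "data": {"steps": [{"slide": [0,0,0],"roll": 0,"claw": 2},{"slide": [0,0,0],"roll": 0,"claw": 2},{"slide": [0,0,0],"roll": 0,"claw": 2},{"slide": [0,0,2],"roll": 0,"claw": 2}]}}

```text
clock: 2.57
tcp_pos: [0.5929, 0.0276, 0.1861]
ee_rot: [0.508, -0.506, -0.491, 0.494]
force: [-0.0, -0.3, -0.8]
finger_gap: 0.36
```

Call:
{"op": "step_arm", "data": {"steps": [{"slide": [0,0,3.4],"roll": 0,"claw": 2},{"slide": [0,0,3.4],"roll": 0,"claw": 2},{"slide": [0,0,3.4],"roll": 0,"claw": 2},{"slide": [0,0,3.4],"roll": 0,"claw": 2},{"slide": [0,0,3.4],"roll": 0,"claw": 2},{"slide": [0,0,3.4],"roll": 0,"claw": 2},{"slide": [0,0,0],"roll": 0,"claw": 2},{"slide": [-1,-3.3,0],"roll": -1,"claw": 2},{"slide": [-1,-3.3,0],"roll": -1,"claw": 2},{"slide": [-1,-3.3,0],"roll": -1,"claw": 2}]}}

```text
clock: 3.4
tcp_pos: [0.5642, -0.0717, 0.3921]
ee_rot: [0.52, -0.519, -0.48, 0.48]
force: [0.2, -0.0, -2.0]
finger_gap: 0.363
```

Call:
{"op": "step_arm", "data": {"steps": [{"slide": [-1,-3.3,0],"roll": -1,"claw": 2},{"slide": [-1,-3.3,0],"roll": -1,"claw": 2},{"slide": [-1,-3.3,0],"roll": -1,"claw": 2},{"slide": [-1,-3.3,0],"roll": -0.8,"claw": 2},{"slide": [-1,-3.3,0],"roll": 0,"claw": 2},{"slide": [-1,-3.3,0],"roll": 0,"claw": 2},{"slide": [-1,-3.3,0],"roll": 0,"claw": 2},{"slide": [-1,-3.3,0],"roll": 0,"claw": 2},{"slide": [-1,-3.3,0],"roll": 0,"claw": 2},{"slide": [-0.6,-3.4,0],"roll": 0,"claw": 2}]}}

```text
clock: 4.23
tcp_pos: [0.4675, -0.4034, 0.3923]
ee_rot: [0.536, -0.535, -0.462, 0.462]
force: [0.2, -0.1, -1.5]
finger_gap: 0.363
```

Call:
{"op": "step_arm", "data": {"steps": [{"slide": [0,0,0],"roll": 0,"claw": 2},{"slide": [0,0,0],"roll": 0,"claw": 2},{"slide": [0,0,0],"roll": 0,"claw": 2}]}}

```text
clock: 4.48
tcp_pos: [0.4692, -0.4011, 0.3919]
ee_rot: [0.536, -0.535, -0.462, 0.462]
force: [0.4, 0.4, -0.7]
finger_gap: 0.362
```

Run:
```python
from h import *
print(sense()['tcp_pos'])
for n in ['scene','side']:
    im,d,c=grab(n,n+'1.png'); np.savez(n+'1.npz',im=im,P=cloud(d,c),d=d)
P,C,N=load('1',('side','scene'))
b=box(P,.38,.55,-.5,-.3,.375,.41)
rect('crown/block',P,N,b)
rect('pads',P,N,box(P,.38,.56,-.5,-.3,.265,.30))
for i in (0,1):
    q=P[box(P,.38,.56,-.5,-.3,.265,.30)&(N==i)]
    for s in (1,-1):
        k=q[(q[:,1]+.402)*s>0.03]
        if len(k):print(i,s,np.round(np.percentile(k,[2,98],axis=0),3).tolist())
rect('bar',P,N,box(P,.36,.57,-.44,-.36,.236,.256))
# clips
import os
cv2.imwrite('pics/mix1.png',np.hstack([cv2.imread('pics/side1.png')[100:420,180:460],cv2.imread('pics/scene1.png')[130:420,140:420].repeat(1,0)[:290] if 0 else cv2.resize(cv2.imread('pics/scene1.png')[120:320,80:420],(544,320))])[:, :800])
```

```text
[ 0.46920701 -0.40110117  0.39193725]
crown/block 1 294 c [ 471.3 -397.5] s [90.8 33.5] a 89.31 zmed 0.3876
crown/block 3 294 c [ 471.3 -397.5] s [90.8 33.5] a 89.31 zmed 0.3876
pads 0 177 c [ 453.1 -473.3] s [15.3 41.1] a 60.46 zmed 0.2872
pads 1 222 c [ 468.7 -398.7] s [157.1  40.6] a 81.18 zmed 0.2878
pads 3 399 c [ 468.6 -399.1] s [157.9  40.7] a 81.18 zmed 0.2876
0 -1 [[0.438, -0.479, 0.275], [0.473, -0.467, 0.3]]
1 1 [[0.463, -0.346, 0.275], [0.497, -0.321, 0.3]]
1 -1 [[0.441, -0.477, 0.274], [0.478, -0.451, 0.299]]
bar 0 1334 c [ 465.7 -403.4] s [ 17.  211.1] a 81.67 zmed 0.2453
bar 1 257 c [ 467.7 -399.1] s [ 17.5 206.7] a 81.11 zmed 0.2462
bar 3 1591 c [ 466.  -400.9] s [ 21.9 211.1] a 81.67 zmed 0.2454
```

View pics/mix1.png

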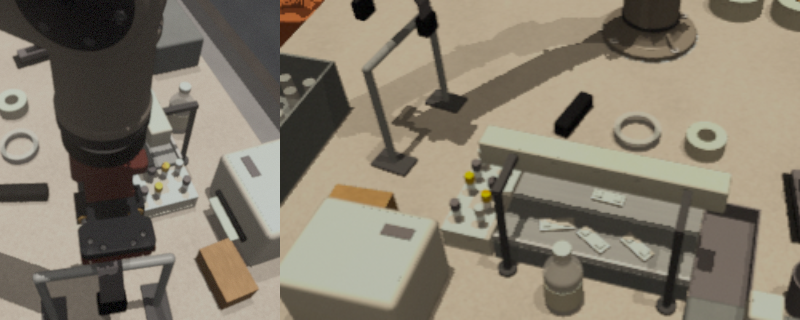

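Call:
{"op": "step_arm", "data": {"steps": [{"slide": [0,0,-3],"roll": 0,"claw": 2},{"slide": [0,0,-3],"roll": 0,"claw": 2},{"slide": [0,0,-3],"roll": 0,"claw": 2},{"slide": [0,0,-2.5],"roll": 0,"claw": 2},{"slide": [0,0,-1],"roll": 0,"claw": 2},{"slide": [0,0,-0.7],"roll": 0,"claw": 2},{"slide": [0,0,0],"roll": 0,"claw": 2},{"slide": [0,0,0],"roll": 0,"claw": 2}]}}

```text
clock: 5.25
tcp_pos: [0.4699, -0.402, 0.262]
ee_rot: [-0.534, 0.536, 0.462, -0.462]
force: [0.4, 0.1, -0.0]
finger_gap: 0.361
```

Call:
{"op": "step_arm", "data": {"steps": [{"slide": [0,0,-0.3],"roll": 0,"claw": 2},{"slide": [0,0,0],"roll": 0,"claw": 2},{"slide": [0,0,0],"roll": 0,"claw": 2}]}}

```text
clock: 5.5
tcp_pos: [0.4695, -0.4023, 0.2587]
ee_rot: [-0.535, 0.536, 0.462, -0.462]
force: [0.2, -0.1, -0.7]
finger_gap: 0.362
```

Call:
{"op": "step_arm", "data": {"steps": [{"slide": [0,0,-0.2],"roll": 0,"claw": 2},{"slide": [0,0,0],"roll": 0,"claw": 2},{"slide": [0,0,0],"roll": 0,"claw": 4},{"slide": [0,0,0],"roll": 0,"claw": 5},{"slide": [0,0,0],"roll": 0,"claw": 5},{"slide": [0,0,0],"roll": 0,"claw": 5},{"slide": [0,0,0],"roll": 0,"claw": 5},{"slide": [0,0,2],"roll": 0,"claw": 5},{"slide": [0,0,4],"roll": 0,"claw": 5},{"slide": [0,0,4],"roll": 0,"claw": 5}]}}

```text
clock: 6.33
tcp_pos: [0.4682, -0.4013, 0.3553]
ee_rot: [0.537, -0.534, -0.462, 0.462]
force: [1.8, -1.2, 0.3]
finger_gap: 0.572
```

Call:
{"op": "step_arm", "data": {"steps": [{"slide": [1.2,3.9,0],"roll": 0.8,"claw": 5},{"slide": [1.2,3.9,0],"roll": 0.8,"claw": 5},{"slide": [1.2,3.9,0],"roll": 0.8,"claw": 5},{"slide": [1.2,3.9,0],"roll": 0.8,"claw": 5},{"slide": [1.2,3.9,0],"roll": 0.8,"claw": 5},{"slide": [1.2,3.9,0],"roll": 0.8,"claw": 5},{"slide": [1.2,3.9,0],"roll": 0.8,"claw": 5},{"slide": [0.6,3.9,0],"roll": 0.8,"claw": 5},{"slide": [0,3.9,0],"roll": 0.8,"claw": 5},{"slide": [0,3.9,0],"roll": 0.8,"claw": 5}]}}

```text
clock: 7.17
tcp_pos: [0.559, -0.01, 0.3555]
ee_rot: [0.502, -0.501, -0.498, 0.498]
force: [0.8, 0.5, -0.7]
finger_gap: 0.571
```

Call:
{"op": "step_arm", "data": {"steps": [{"slide": [0,3.9,0],"roll": 0.8,"claw": 5},{"slide": [-0.7,3.9,0],"roll": 0.8,"claw": 5},{"slide": [-1.2,3.9,0],"roll": 0.8,"claw": 5},{"slide": [-1.2,3.9,0],"roll": 0.8,"claw": 5},{"slide": [-1.2,3.9,0],"roll": 0.8,"claw": 5},{"slide": [-1.2,3.9,0],"roll": 0.8,"claw": 5},{"slide": [-1.2,3.9,0],"roll": 0.8,"claw": 5},{"slide": [-1.2,3.9,0],"roll": 0.8,"claw": 5},{"slide": [-1.2,3.9,0],"roll": 0.8,"claw": 5},{"slide": [-1.2,3.8,-3],"roll": 1.1,"claw": 5}]}}

```text
clock: 8.0
tcp_pos: [0.458, 0.3757, 0.3349]
ee_rot: [-0.464, 0.464, 0.537, -0.531]
force: [0.9, 0.8, 0.7]
finger_gap: 0.571
```

Call:
{"op": "step_arm", "data": {"steps": [{"slide": [-0.9,0,-3],"roll": 0,"claw": 6.5},{"slide": [0,0,-3],"roll": 0,"claw": 6.5},{"slide": [0,0,-3],"roll": 0,"claw": 6.5},{"slide": [0,0,0],"roll": 0,"claw": 6.5}]}}

```text
clock: 8.33
tcp_pos: [0.4465, 0.3681, 0.2347]
ee_rot: [0.465, -0.464, -0.53, 0.537]
force: [-0.7, -1.3, -0.9]
finger_gap: 0.74
```

Run:
```python
from h import *
s=sense();print(s['tcp_pos'],s['ee_rot'],s['clock'])
for n in ['scene','side','wrist']:
    im,d,c=grab(n,n+'2.png'); np.savez(n+'2.npz',im=im,P=cloud(d,c),d=d)
P,C,N=load('2')
b=box(P,.38,.55,-.5,-.3,.256,.29)
rect('crown/block',P,N,b)
rect('blocktop',P,N,box(P,.38,.55,-.5,-.3,.275,.29))
rect('hangpads',P,N,box(P,.38,.56,-.5,-.3,.14,.168))
for nm,b in (('scr',(.38,.6,.34,.45,.033,.0385)),('handle',(.38,.6,.34,.45,.06,.12)),('hend',(.3,.62,.33,.45,.095,.115))): rect(nm,P,N,box(P,*b))
for i in (0,1):
    k=P[box(P,.56,.735,-.2,.19,.057,.0635)&(C.min(1)>110)&(N==i)]; M=np.zeros((200,420),np.uint8); M[((k[:,0]-.55)*1000).astype(int),((k[:,1]+.21)*1000).astype(int)]=255
    M=cv2.morphologyEx(M,cv2.MORPH_CLOSE,np.ones((5,5)))
    for c in cv2.findContours(M,0,2)[0]:
        if cv2.contourArea(c)>60:
            (a,b,g)=cv2.minAreaRect(c); x,y,w,h=cv2.boundingRect(c); print('clip',i,'x %.0f y %.0f'%(a[1]+550,a[0]-210),np.round(b),round(g),'y ext',x-210,x+w-210)
cv2.imwrite('pics/mix2.png',np.hstack([cv2.resize(cv2.imread('pics/scene2.png')[180:320,180:420],None,fx=1.7,fy=1.7,interpolation=2)[:238],cv2.resize(cv2.imread('pics/wrist2.png'),(317,238))]))
```

```text
[0.4464604  0.36811264 0.23467562] [ 0.46458109 -0.46373484 -0.52989271  0.53696194] 8.3333
crown/block 0 477 c [ 466.6 -402.6] s [31.9 24.2] a 81.44 zmed 0.2817
crown/block 1 153 c [ 469.1 -399.7] s [34.7 25.3] a 82.57 zmed 0.2764
crown/block 3 630 c [ 468.1 -400.5] s [36.7 26.6] a 81.43 zmed 0.2816
blocktop 0 387 c [ 466.6 -402.6] s [31.9 24.2] a 81.49 zmed 0.2822
blocktop 1 81 c [ 468.7 -399.7] s [34.7 24.5] a 82.57 zmed 0.2828
blocktop 3 468 c [ 467.8 -400.4] s [36.7 25.9] a 81.49 zmed 0.2822
hangpads 0 47 c [ 508.  -380.1] s [  8.3 135.7] a 52.04 zmed 0.1544
hangpads 1 165 c [ 470.3 -395.2] s [119.3 129. ] a 35.03 zmed 0.1545
hangpads 3 212 c [ 505.3 -400.7] s [145.6 114.6] a 81.62 zmed 0.1544
scr 0 313 c [490.1 384. ] s [146.7  46.4] a 7.47 zmed 0.0357
scr 1 271 c [492.5 381.7] s [151.7  40.4] a 9.42 zmed 0.0360
scr 2 2369 c [490.6 382.8] s [150.   39.8] a 8.6 zmed 0.0364
scr 3 2953 c [491.7 383.4] s [152.3  46.4] a 8.42 zmed 0.0363
handle 0 163 c [470.1 378.2] s [51.  28.3] a 10.52 zmed 0.0869
handle 1 223 c [474.5 379.9] s [52.7 27.4] a 5.76 zmed 0.0860
handle 2 834 c [470.  379.8] s [53.  25.8] a 8.36 zmed 0.1008
handle 3 1220 c [472.2 378.8] s [57.5 29.7] a 6.82 zmed 0.0987
hend 0 56 c [457.2 376. ] s [25.8 26.3] a 84.2 zmed 0.1001
hend 1 72 c [462.5 378.8] s [26.2 27.8] a 14.3 zmed 0.1018
hend 2 610 c [458. 378.] s [28.8 25.7] a 7.94 zmed 0.1031
hend 3 738 c [459.6 377.3] s [32.1 29.6] a 6.61 zmed 0.1028
clip 0 x 592 y 43 [21. 18.] 24 y ext 32 52
clip 0 x 591 y 9 [15. 20.] 22 y ext 1 20
clip 1 x 701 y 111 [23. 21.] 22 y ext 97 126
clip 1 x 703 y 35 [19. 24.] 21 y ext 23 47
clip 1 x 687 y 10 [37. 22.] 36 y ext -8 29
clip 1 x 682 y 84 [39. 19.] 22 y ext 64 103
clip 1 x 596 y 34 [17. 39.] 78 y ext 15 52
clip 1 x 593 y 8 [20. 25.] 25 y ext -6 22
```

View pics/mix2.png

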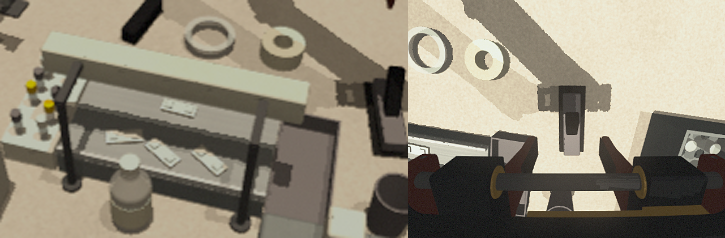

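Call:
{"op": "step_arm", "data": {"steps": [{"slide": [-0.1,0.8,-2],"roll": 0,"claw": 6.5},{"slide": [0,0,-2],"roll": 0,"claw": 6.5},{"slide": [0,0,0],"roll": 0,"claw": 6.5},{"slide": [0,0,0],"roll": 0,"claw": 6.5}]}}

```text
clock: 8.82
tcp_pos: [0.4486, 0.379, 0.202]
ee_rot: [-0.464, 0.465, 0.533, -0.533]
force: [-0.2, 0.2, -0.1]
finger_gap: 0.738
```

Call:
{"op": "step_arm", "data": {"steps": [{"slide": [-0.3,-0.2,-3],"roll": 0,"claw": 6.5},{"slide": [0,0,-3],"roll": 0,"claw": 6.5},{"slide": [0,0,-3],"roll": 0,"claw": 6.5},{"slide": [0,0,-2],"roll": 0,"claw": 6.5},{"slide": [0,0,0],"roll": 0,"claw": 6.5},{"slide": [0,0,0],"roll": 0,"claw": 6.5}]}}

```text
clock: 9.32
tcp_pos: [0.4459, 0.3772, 0.0921]
ee_rot: [-0.464, 0.465, 0.533, -0.533]
force: [-0.6, -0.3, 0.6]
finger_gap: 0.738
```

Call:
{"op": "step_arm", "data": {"steps": [{"slide": [0,0,-2.1],"roll": 0,"claw": 6.5},{"slide": [0,0,0],"roll": 0,"claw": 6.5},{"slide": [0,0,0],"roll": 0,"claw": 3},{"slide": [0,0,0],"roll": 0,"claw": 1},{"slide": [0,0,0],"roll": 0,"claw": 1},{"slide": [0,0,0],"roll": 0,"claw": 1},{"slide": [0,0,0],"roll": 0,"claw": 1},{"slide": [0,0,0],"roll": 0,"claw": 1},{"slide": [0,0,0],"roll": 0,"claw": 1}], "squeeze": 60}}

```text
clock: 10.07
tcp_pos: [0.4451, 0.3769, 0.07]
ee_rot: [-0.464, 0.464, 0.533, -0.533]
force: [0.0, -0.3, 2.7]
finger_gap: 0.29
```

Call:
{"op": "step_arm", "data": {"steps": [{"slide": [0,0,2],"roll": 0,"claw": 1},{"slide": [0,0,4],"roll": 0,"claw": 1},{"slide": [0,0,4],"roll": 0,"claw": 1},{"slide": [0,0,4],"roll": 0,"claw": 1},{"slide": [0,0,0],"roll": 0,"claw": 1},{"slide": [0,0,0],"roll": 0,"claw": 1}]}}

```text
clock: 10.57
tcp_pos: [0.4457, 0.3776, 0.2116]
ee_rot: [-0.464, 0.465, 0.535, -0.532]
force: [0.0, -0.9, -3.9]
finger_gap: 0.289
```

Run:
```python
from h import *
s=sense();print(s['tcp_pos'],s['ee_rot'],s['clock'],s['finger_gap'])
for n in ['scene','side']:
    im,d,c=grab(n,n+'3.png'); np.savez(n+'3.npz',im=im,P=cloud(d,c),d=d)
P,C,N=load('3',('side','scene'))
rect('pad',P,N,box(P,.38,.6,.33,.45,.0045,.008)&(C.max(1)<90))
rect('pad2',P,N,box(P,.38,.6,.33,.45,.004,.009))
rect('scr',P,N,box(P,.40,.6,.34,.45,.12,.19))
for i in (0,1):
  q=P[box(P,.40,.6,.34,.45,.11,.20)&(N==i)]
  t=np.radians(8); u=(q[:,0]-.491)*np.cos(t)+(q[:,1]-.383)*np.sin(t)
  for a in np.arange(-.08,.081,.02):
    k=q[abs(u-a)<.006,2]
    if len(k)>3: print(i,round(a,2),len(k),np.round(np.percentile(k,[2,50,98]),3))
cv2.imwrite('pics/mix3.png',np.hstack([cv2.resize(cv2.imread('pics/scene3.png')[180:320,340:480],None,fx=2.5,fy=2.5),cv2.resize(cv2.imread('pics/side3.png')[60:200,150:320],None,fx=2.5,fy=2.5)]))
```

```text
[0.4457296  0.37757902 0.21162315] [-0.46418168  0.46468863  0.53461886 -0.53177301] 10.5667 0.2892414491649497
pad 0 498 c [472.9 380.2] s [191.   69.6] a 5.36 zmed 0.0061
pad 1 557 c [487.  380.3] s [171.7  68.8] a 7.38 zmed 0.0063
pad 3 1055 c [475.7 379.3] s [196.   71.5] a 4.99 zmed 0.0062
pad2 0 628 c [482.4 395.4] s [205.3 107.3] a 0.76 zmed 0.0061
pad2 1 779 c [485.9 386. ] s [209.9 113.1] a 0.57 zmed 0.0065
pad2 3 1407 c [486.7 391.3] s [119.8 210.4] a 88.79 zmed 0.0063
scr 0 821 c [489.6 379.2] s [148.1  45.8] a 8.07 zmed 0.1709
scr 1 644 c [494.3 382.7] s [149.9  41.3] a 9.09 zmed 0.1770
scr 3 1465 c [492.4 380.2] s [154.3  46.4] a 8.77 zmed 0.1730
0 -0.08 30 [0.144 0.163 0.175]
0 -0.06 68 [0.147 0.172 0.176]
0 -0.04 68 [0.145 0.171 0.177]
0 -0.02 76 [0.145 0.172 0.198]
0 0.0 74 [0.144 0.174 0.197]
0 0.02 61 [0.145 0.17  0.184]
0 0.04 65 [0.145 0.171 0.175]
0 0.06 62 [0.144 0.17  0.174]
1 -0.06 32 [0.149 0.178 0.182]
1 -0.04 28 [0.149 0.178 0.18 ]
1 -0.02 22 [0.15  0.175 0.18 ]
1 0.0 39 [0.151 0.18  0.2  ]
1 0.02 94 [0.151 0.179 0.194]
1 0.04 60 [0.151 0.178 0.18 ]
1 0.06 66 [0.151 0.177 0.181]
1 0.08 106 [0.149 0.164 0.179]
```

View pics/mix3.png

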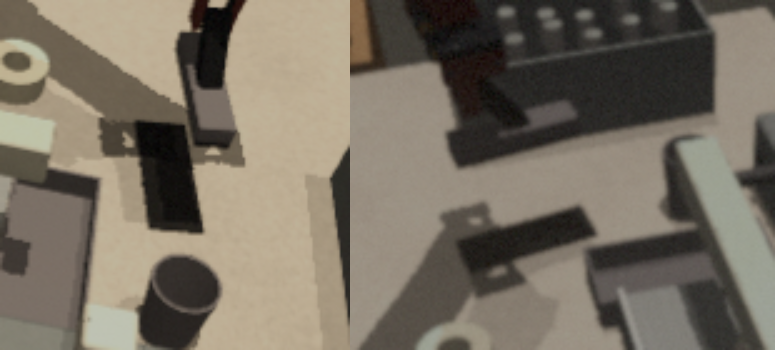

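Run:
```python
from h import *
c=get_calibration('scene'); im=np.load('scene2.npz')['im']; K=np.array(c['mtx']);D=np.array(c['distortion']);T=np.array(c['world_from_camera'])
def ray(p,z):
    q=cv2.undistortPoints(np.array(p,float).reshape(-1,1,2),K,D).reshape(-1,2); d=np.c_[q,np.ones(len(q))]@T[:3,:3].T; return T[:3,3]+d*((z-T[2,3])/d[:,2])[:,None]
f=np.load('scene2.npz');
g=cv2.cvtColor(im,cv2.COLOR_RGB2HSV); m=((g[...,2]>135)).astype(np.uint8)*255
for t in cv2.findContours(m,0,2)[0]:
    w=ray(t.reshape(-1,2),.06)
    if 12<cv2.contourArea(t)<400 and .55<w[:,0].mean()<.75 and -.17<w[:,1].mean()<.2:
        a,b,_=cv2.minAreaRect((w[:,:2]*1000).astype(np.float32)),0,0
        print(np.round(a[0]),np.round(a[1]),round(a[2]),'y',w[:,1].min().round(3),w[:,1].max().round(3),'x',w[:,0].min().round(3),w[:,0].max().round(3))
P,C,N=load('0'); 
for i in range(3):
    q=P[box(P,.58,.72,-.26,-.14,.02,.085)&(N==i)]; print(i,len(q),np.percentile(q[:,1],[2,98]) if len(q) else '')
    q=P[box(P,.57,.74,-.26,-.14,.075,.108)&(N==i)]; print(i,len(q),np.percentile(q[:,1],[1,99]) if len(q) else '')
```

```text
0 2078 [-0.24303995 -0.14303951]
0 634 [-0.22916431 -0.16813965]
1 863 [-0.24046833 -0.14200506]
1 314 [-0.22631708 -0.168304  ]
2 878 [-0.24178955 -0.1407811 ]
2 957 [-0.22225319 -0.16575564]
```

Run:
```python
from h import *
c=get_calibration('scene'); im=np.load('scene2.npz')['im']; K=np.array(c['mtx']);D=np.array(c['distortion']);T=np.array(c['world_from_camera'])
# rectify plane z=.06 : homography-like remap x .55-.75, y -.2..0.22 at 1mm
xs=np.arange(.55,.75,.001); ys=np.arange(-.2,.22,.001); X,Y=np.meshgrid(xs,ys,indexing='ij')
Pw=np.stack([X,Y,np.full_like(X,.06)],-1).reshape(-1,3); R=T[:3,:3].T
uv,_=cv2.projectPoints(Pw,cv2.Rodrigues(R)[0],-R@T[:3,3],K,D); uv=uv.reshape(200,420,2).astype(np.float32)
o=cv2.cvtColor(cv2.remap(im,uv[...,0],uv[...,1],1),cv2.COLOR_RGB2GRAY)
for th in (120,140,160):
    m=(o>th).astype(np.uint8)*255
    for t in cv2.findContours(m,0,2)[0]:
        if 300<cv2.contourArea(t)<3000:
            a=cv2.minAreaRect(t); x,y,w,h=cv2.boundingRect(t); print(th,'y %d..%d x %d..%d'%(x-200,x+w-200,y+550,y+h+550),np.round(a[1]))
out=cv2.resize(o,None,fx=1.8,fy=1.8); cv2.imwrite('pics/rect.png',cv2.flip(out,0))
```

```text
Traceback (most recent call last):
ValueError: cannot reshape array of size 168400 into shape (200,420,2)
```

Run:
```python
from h import *
c=get_calibration('scene'); im=np.load('scene2.npz')['im']; K=np.array(c['mtx']);D=np.array(c['distortion']);T=np.array(c['world_from_camera'])
xs=.55+np.arange(200)*.001; ys=-.2+np.arange(420)*.001; X,Y=np.meshgrid(xs,ys,indexing='ij')
Pw=np.stack([X,Y,np.full_like(X,.06)],-1).reshape(-1,3); R=T[:3,:3].T
uv,_=cv2.projectPoints(Pw,cv2.Rodrigues(R)[0],-R@T[:3,3],K,D); uv=uv.reshape(200,420,2).astype(np.float32)
o=cv2.cvtColor(cv2.remap(im,uv[...,0],uv[...,1],1),cv2.COLOR_RGB2GRAY)
for th in (120,140,160):
    m=(o>th).astype(np.uint8)*255
    for t in cv2.findContours(m,0,2)[0]:
        if 300<cv2.contourArea(t)<3000:
            a=cv2.minAreaRect(t); x,y,w,h=cv2.boundingRect(t); print(th,'y %d..%d x %d..%d'%(x-200,x+w-200,y+550,y+h+550),np.round(a[1]))
out=cv2.resize(o,None,fx=1.8,fy=1.8); cv2.imwrite('pics/rect.png',cv2.flip(out,0))
```

```text
120 y 173..195 x 683..739 [21. 55.]
120 y -140..-114 x 674..723 [51. 22.]
120 y 171..199 x 583..637 [53. 27.]
120 y -162..-143 x 572..631 [17. 58.]
140 y 174..193 x 688..738 [18. 49.]
140 y -138..-116 x 680..721 [40. 21.]
140 y 173..197 x 585..636 [23. 50.]
140 y -161..-145 x 574..630 [15. 55.]
160 y -7..124 x 724..735 [130.   8.]
160 y -106..-8 x 707..740 [95. 32.]
160 y 67..126 x 674..715 [58. 24.]
160 y -10..52 x 673..718 [60. 24.]
160 y -78..-16 x 671..697 [23. 60.]
160 y -5..58 x 581..609 [62. 26.]
160 y -160..-146 x 575..629 [53. 13.]
160 y -200..-150 x 574..738 [163.  49.]
```

View pics/rect.png

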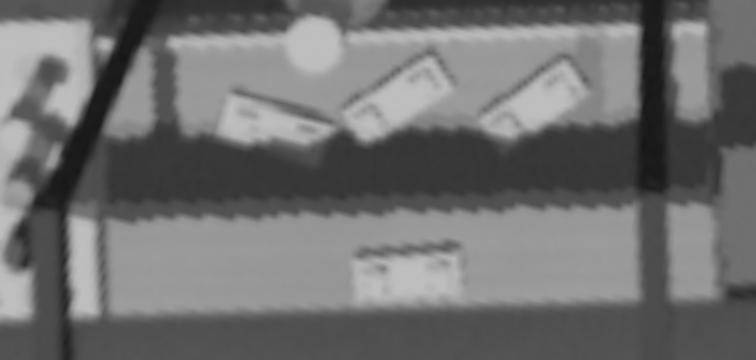

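Call:
{"op": "step_arm", "data": {"steps": [{"slide": [0.2,-3.8,0],"roll": -0.75,"claw": 1},{"slide": [0.2,-3.8,0],"roll": -0.75,"claw": 1},{"slide": [0.2,-3.8,0],"roll": -0.75,"claw": 1},{"slide": [0.2,-3.8,0],"roll": -0.75,"claw": 1},{"slide": [0.2,-3.8,0],"roll": -0.75,"claw": 1},{"slide": [0.2,-3.8,0],"roll": -0.75,"claw": 1},{"slide": [0.2,-3.8,0],"roll": -0.75,"claw": 1},{"slide": [0.2,-3.8,0],"roll": -0.75,"claw": 1},{"slide": [0.2,-3.8,0],"roll": -0.75,"claw": 1},{"slide": [0.2,-3.8,0],"roll": -0.75,"claw": 1}]}}

```text
clock: 11.5
tcp_pos: [0.463, -0.0054, 0.2075]
ee_rot: [0.499, -0.497, -0.5, 0.503]
force: [0.7, -0.3, -3.2]
finger_gap: 0.289
```

Call:
{"op": "step_arm", "data": {"steps": [{"slide": [0.2,-3.8,-1],"roll": -0.75,"claw": 1},{"slide": [0.2,-3.8,-2],"roll": -0.75,"claw": 1},{"slide": [0,-3.5,-2],"roll": -0.75,"claw": 1},{"slide": [0,0,-2],"roll": 0,"claw": 1},{"slide": [0,0,0],"roll": 0,"claw": 1},{"slide": [0,0,0],"roll": 0,"claw": 1},{"slide": [0,0,0],"roll": 0,"claw": 1}]}}

```text
clock: 12.08
tcp_pos: [0.4687, -0.1118, 0.14]
ee_rot: [0.508, -0.507, -0.492, 0.493]
force: [-1.1, 0.2, -2.1]
finger_gap: 0.29
```

Run:
```python
from h import *
from scipy.spatial.transform import Rotation as R
for _ in range(2):
    s=sense();q=s['ee_rot'];M=R.from_quat([q[1],q[2],q[3],q[0]]).as_matrix();print(s['tcp_pos'],s['force'],s['finger_gap'],np.degrees(np.arctan2(M[1,0],M[0,0])),M[:,1])
    im,d,c=grab('side'); 
np.savez('side4.npz',im=im,P=cloud(d,c),d=d); im,d,c=grab('scene'); np.savez('scene4.npz',im=im,P=cloud(d,c),d=d)
P,C,N=load('4',('side','scene'))
b=(.42,.64,-.15,-.07,.095,.112); rect('scrtop',P,N,box(P,*b)); rect('body',P,N,box(P,.42,.63,-.15,-.07,.075,.095))
```

```text
[ 0.46873423 -0.11180776  0.13999512] [-1.14497647  0.20252829 -2.07585077] 0.28966052938796155 88.26383214866382 [-1.33141116e-03  7.87184958e-04 -9.99998804e-01]
[ 0.46933333 -0.11172052  0.14061276] [-0.6896334   0.55706644 -2.72501802] 0.28748286561914677 88.2875273867882 [ 2.11016172e-04  4.74559067e-04 -9.99999865e-01]
scrtop 0 793 c [ 514.1 -114.1] s [ 41.6 150.2] a 89.9 zmed 0.1051
scrtop 1 97 c [ 477.5 -109.4] s [37.  74.9] a 84.45 zmed 0.1072
scrtop 3 890 c [ 514.3 -113.6] s [ 42.  149.9] a 88.51 zmed 0.1052
body 0 264 c [ 511.  -130.9] s [ 31.6 152.7] a 78.18 zmed 0.0869
body 3 281 c [ 514.6 -113.7] s [ 42.2 150.9] a 88.32 zmed 0.0869
```

Call:
{"op": "step_arm", "data": {"steps": [{"slide": [3,0,0],"roll": 0,"claw": 1},{"slide": [3,0,0],"roll": 0,"claw": 1},{"slide": [3,0,0],"roll": 0,"claw": 1},{"slide": [2,-0.1,0],"roll": 0,"claw": 1},{"slide": [0.8,-0.1,0],"roll": 0,"claw": 1},{"slide": [0,0,0],"roll": 0,"claw": 1},{"slide": [0,0,0],"roll": 0,"claw": 1},{"slide": [0,0,0],"roll": 0,"claw": 1}]}}

```text
clock: 12.9
tcp_pos: [0.5854, -0.115, 0.1402]
ee_rot: [0.508, -0.508, -0.491, 0.492]
force: [0.0, 0.4, -2.4]
finger_gap: 0.286
```

Call:
{"op": "step_arm", "data": {"steps": [{"slide": [0.3,0,0],"roll": 0.1,"claw": 1},{"slide": [0,0,0],"roll": 0,"claw": 1},{"slide": [0,0,0],"roll": 0,"claw": 1}]}}

```text
clock: 13.15
tcp_pos: [0.5896, -0.1152, 0.1404]
ee_rot: [-0.508, 0.508, 0.492, -0.492]
force: [-0.2, -0.4, -3.1]
finger_gap: 0.288
```

Run:
```python
from h import *
from scipy.spatial.transform import Rotation as R
A=[];Y=[]
for k in range(3):
    s=sense();q=s['ee_rot'];M=R.from_quat([q[1],q[2],q[3],q[0]]).as_matrix();A.append(s['tcp_pos']);Y.append(np.degrees(np.arctan2(M[1,0],M[0,0])))
    im,d,c=grab('side') if k<2 else grab('scene')
    np.savez(('side5' if k<2 else 'scene5')+'.npz',im=im,P=cloud(d,c),d=d)
print(np.round(A,4),np.round(Y,2))
P,C,N=load('5',('side','scene'))
rect('scr',P,N,box(P,.54,.73,-.15,-.07,.09,.112))
q=P[box(P,.54,.63,-.15,-.07,.085,.112)&(N==0)]; print(q[:,0].min(),len(q))
# hood front edge and gripper body right edge near it (side cam)
q=P[box(P,.60,.70,-.25,.25,.219,.23)&(N==1)]
for y in (-.16,-.0,.05,.1): 
    k=q[abs(q[:,1]-y)<.01,0]; print(y,len(k),k.min() if len(k) else '')
im=cv2.cvtColor(np.load('side5.npz')['im'],cv2.COLOR_RGB2BGR); cv2.imwrite('pics/side5.png',cv2.resize(im[150:360,200:420],None,fx=2.5,fy=2.5))
```

```text
[[ 0.5896 -0.1152  0.1404]
 [ 0.5896 -0.1152  0.1404]
 [ 0.5897 -0.1152  0.1404]] [88.24 88.24 88.24]
scr 0 664 c [ 633.9 -117.2] s [ 40.8 149.3] a 88.56 zmed 0.1044
scr 1 371 c [ 661.2 -117.3] s [ 41.2 103.7] a 88.52 zmed 0.1052
scr 3 1035 c [ 636.2 -116.9] s [ 41.6 153.8] a 88.56 zmed 0.1046
0.5593378171484522 451
-0.16 111 0.6194389531971966
-0.0 112 0.6329454951303232
0.05 113 0.6371663094355388
0.1 115 0.6370017649695411
```

View pics/side5.png

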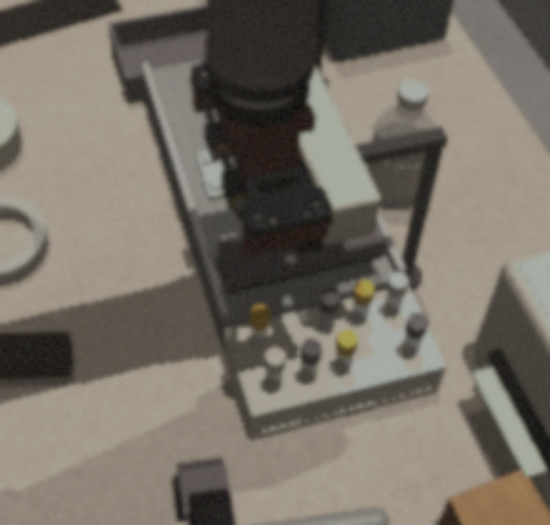

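Call:
{"op": "step_arm", "data": {"steps": [{"slide": [0.05,0,-1],"roll": 0.1,"claw": 1},{"slide": [0,0,-0.6],"roll": 0,"claw": 1},{"slide": [0,0,0],"roll": 0,"claw": 1},{"slide": [0,0,0],"roll": 0,"claw": 1}]}}

```text
clock: 13.63
tcp_pos: [0.5898, -0.115, 0.1233]
ee_rot: [0.508, -0.507, -0.492, 0.493]
force: [1.1, -0.9, -1.9]
finger_gap: 0.294
```

Call:
{"op": "step_arm", "data": {"steps": [{"slide": [0,0,-0.6],"roll": 0,"claw": 1},{"slide": [0,0,-0.2],"roll": 0,"claw": 1},{"slide": [0,0,0],"roll": 0,"claw": 1},{"slide": [0,0,0],"roll": 0,"claw": 1}]}}

```text
clock: 13.97
tcp_pos: [0.5903, -0.1151, 0.116]
ee_rot: [0.507, -0.507, -0.493, 0.493]
force: [0.2, 0.1, -2.7]
finger_gap: 0.291
```

Call:
{"op": "step_arm", "data": {"steps": [{"slide": [0,0,-0.2],"roll": 0,"claw": 1},{"slide": [0,0,0],"roll": 0,"claw": 1},{"slide": [0,0,0],"roll": 0,"claw": 1}]}}

```text
clock: 14.22
tcp_pos: [0.5906, -0.1151, 0.1144]
ee_rot: [-0.507, 0.507, 0.493, -0.493]
force: [-0.7, -0.6, -2.0]
finger_gap: 0.288
```

Call:
{"op": "step_arm", "data": {"steps": [{"slide": [0.04,1.5,-0.1],"roll": 0,"claw": 1},{"slide": [0.04,1.5,0],"roll": 0,"claw": 1},{"slide": [0.04,1.5,0],"roll": 0,"claw": 1},{"slide": [0.04,1.5,0],"roll": 0,"claw": 1},{"slide": [0,0,0],"roll": 0,"claw": 1}]}}

```text
clock: 14.63
tcp_pos: [0.5928, -0.0512, 0.114]
ee_rot: [0.506, -0.506, -0.495, 0.493]
force: [-0.5, 2.3, 1.6]
finger_gap: 0.29
```

Call:
{"op": "step_arm", "data": {"steps": [{"slide": [-0.1,0,0],"roll": 0,"claw": 1},{"slide": [0.03,1.5,0],"roll": 0,"claw": 1},{"slide": [0.03,1.5,0],"roll": 0,"claw": 1},{"slide": [0.03,1.5,0],"roll": 0,"claw": 1},{"slide": [0.03,1.5,0],"roll": 0,"claw": 1},{"slide": [0,0,0],"roll": 0,"claw": 1}]}}

```text
clock: 15.13
tcp_pos: [0.593, 0.0066, 0.114]
ee_rot: [-0.507, 0.507, 0.494, -0.493]
force: [0.6, 2.3, 3.7]
finger_gap: 0.288
```

Call:
{"op": "step_arm", "data": {"steps": [{"slide": [0.04,1.5,0],"roll": 0,"claw": 1},{"slide": [0.04,1.5,0],"roll": 0,"claw": 1},{"slide": [0.04,1.5,0],"roll": 0,"claw": 1},{"slide": [0.04,1.5,0],"roll": 0,"claw": 1},{"slide": [0,0,0],"roll": 0,"claw": 1}]}}

```text
clock: 15.55
tcp_pos: [0.5947, 0.0663, 0.114]
ee_rot: [-0.507, 0.507, 0.494, -0.492]
force: [-1.2, 3.5, 5.6]
finger_gap: 0.29
```

Run:
```python
from h import *
s=sense();print(s['tcp_pos'],s['force'])
im,d,c=grab('scene'); im2,d2,_=grab('side')
B=lambda a:cv2.cvtColor(a,cv2.COLOR_RGB2BGR)
cv2.imwrite('pics/mid6.png',np.hstack([cv2.resize(B(im)[190:320,190:420],(566,320)),cv2.resize(B(im2)[150:290,220:420][:, :100],(229,320))]))
```

```text
[0.59467124 0.06630909 0.11395455] [-1.20971244  3.4761057   5.58576561]
```

View pics/mid6.png

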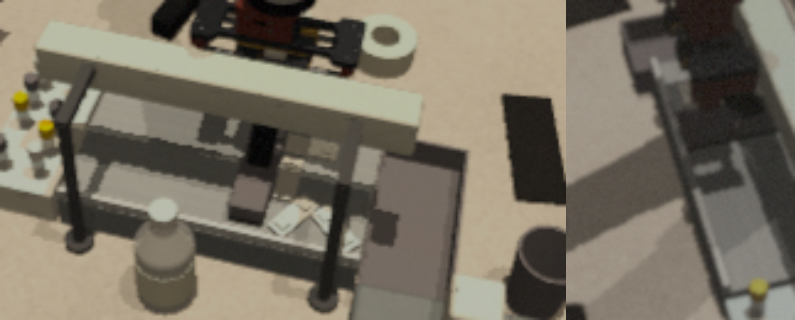

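Call:
{"op": "step_arm", "data": {"steps": [{"slide": [0.04,1.5,0],"roll": 0,"claw": 1},{"slide": [0.04,1.5,0],"roll": 0,"claw": 1},{"slide": [0.04,1.5,0],"roll": 0,"claw": 1},{"slide": [0.04,1.5,0],"roll": 0,"claw": 1},{"slide": [0,0,0],"roll": 0,"claw": 1}]}}

```text
clock: 16.07
tcp_pos: [0.5964, 0.1256, 0.114]
ee_rot: [-0.507, 0.507, 0.494, -0.492]
force: [-1.2, 4.1, 7.7]
finger_gap: 0.287
```

Call:
{"op": "step_arm", "data": {"steps": [{"slide": [0.03,1.5,0],"roll": 0,"claw": 1},{"slide": [0.03,1.5,0],"roll": 0,"claw": 1},{"slide": [0.04,1.5,0],"roll": 0,"claw": 1},{"slide": [0.04,1.5,0],"roll": 0,"claw": 1},{"slide": [0,0.5,0],"roll": 0,"claw": 1},{"slide": [0,0,0],"roll": 0,"claw": 1},{"slide": [0,0,0],"roll": 0,"claw": 1}]}}

```text
clock: 16.65
tcp_pos: [0.598, 0.1888, 0.1139]
ee_rot: [-0.507, 0.508, 0.493, -0.492]
force: [0.5, 1.8, 5.7]
finger_gap: 0.287
```

Run:
```python
from h import *
s=sense();print(s['tcp_pos'],s['force'])
im,d,c=grab('scene'); im2,d2,_=grab('side')
B=lambda a:cv2.cvtColor(a,cv2.COLOR_RGB2BGR)
cv2.imwrite('pics/end7.png',np.hstack([cv2.resize(B(im)[200:330,270:420],(460,400)),cv2.resize(B(im2)[130:260,210:310],(308,400))]))
```

```text
[0.59798891 0.18877555 0.11392943] [0.54046574 1.80833571 5.70465554]
```

View pics/end7.png

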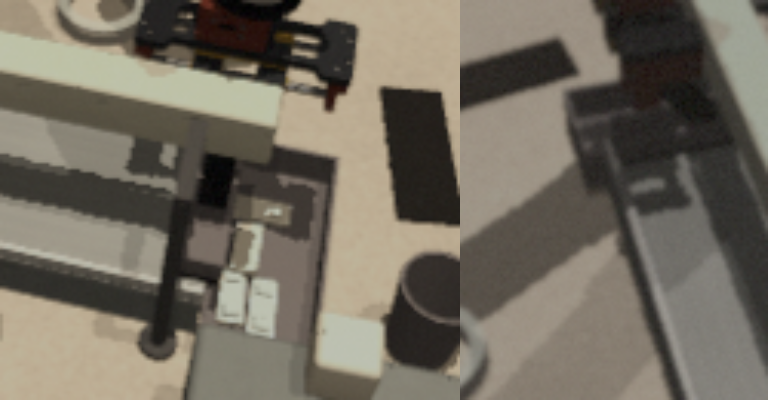

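Call:
{"op": "step_arm", "data": {"steps": [{"slide": [0,0,1],"roll": 0,"claw": 1},{"slide": [0,0,2],"roll": 0,"claw": 1},{"slide": [-1.5,0,0],"roll": 0,"claw": 1},{"slide": [-3,0,0],"roll": 0,"claw": 1},{"slide": [-3.5,0,0],"roll": 0,"claw": 1},{"slide": [-3.5,0,0],"roll": 0,"claw": 1},{"slide": [0,0,3],"roll": 0,"claw": 1},{"slide": [0,0,3],"roll": 0,"claw": 1},{"slide": [0,0,0],"roll": 0,"claw": 1}]}}

```text
clock: 17.5
tcp_pos: [0.4835, 0.1893, 0.2079]
ee_rot: [-0.506, 0.508, 0.494, -0.491]
force: [0.3, 1.0, -1.7]
finger_gap: 0.285
```

Run:
```python
from h import *
s=sense();print(s['tcp_pos'],s['force'],s['finger_gap'])
for n in ('side','scene'):
    im,d,c=grab(n,n+'8.png'); np.savez(n+'8.npz',im=im,P=cloud(d,c),d=d)
P,C,N=load('8',('side','scene'))
m=box(P,.54,.77,.185,.31,-.01,.06)&(C.min(1)>100)
for i in (0,1):
    q=P[m&(N==i)]; print('bin whites',i,len(q),np.round(np.percentile(q,[0,50,100],axis=0),3).tolist() if len(q) else '')
q=P[box(P,.56,.735,-.14,.19,.056,.0635)&(C.min(1)>150)]; print('board whites',len(q), np.round(np.median(q,axis=0),3) if len(q) else '')
rect('scr',P,N,box(P,.44,.60,.15,.23,.16,.185))
im=np.load('scene8.npz')['im'];f=np.load('scene8.npz')
g=(im.min(2)>110)&(f['P'][...,1]>.18)&(f['P'][...,1]<.30)&(f['P'][...,0]>.55)&(f['P'][...,0]<.77)&(f['P'][...,2]<.06)
n,l,st,ce=cv2.connectedComponentsWithStats(g.astype(np.uint8))
for i in range(1,n):
    if st[i,4]>15: print('comp',st[i,4],np.round(f['P'][l==i].mean(0),3),np.round(f['P'][l==i][:,2].max(),3))
B=lambda a:cv2.cvtColor(a,cv2.COLOR_RGB2BGR)
cv2.imwrite('pics/bin8.png',cv2.resize(B(im)[210:330,290:420],None,fx=4,fy=4))
rect('rest',P,N,box(P,.39,.585,.33,.435,.0045,.008)&(C.max(1)<60))
```

```text
[0.4835385  0.18933358 0.20785667] [ 0.2653124   1.03391349 -1.74540066] 0.2849729318830906
bin whites 0 230 [[0.54, 0.186, -0.002], [0.636, 0.239, 0.017], [0.762, 0.308, 0.054]]
bin whites 1 889 [[0.542, 0.185, -0.005], [0.677, 0.236, 0.011], [0.767, 0.31, 0.054]]
board whites 50 [0.73  0.041 0.063]
scr 0 728 c [526.8 187.2] s [ 44.1 146.5] a 89.4 zmed 0.1730
scr 1 320 c [524.1 187.1] s [ 39.9 134.1] a 88.68 zmed 0.1722
scr 3 1048 c [526.8 187.2] s [ 44.1 146.5] a 89.4 zmed 0.1728
comp 43 [0.614 0.188 0.05 ] 0.053
comp 150 [0.597 0.236 0.011] 0.018
comp 432 [0.691 0.234 0.012] 0.025
comp 74 [0.7   0.187 0.048] 0.054
comp 39 [0.755 0.186 0.   ] 0.004
rest 0 149 c [463.4 378.2] s [119.2  57.5] a 13.74 zmed 0.0064
rest 1 536 c [487.  383.2] s [167.8  60.6] a 7.87 zmed 0.0063
rest 3 685 c [487.  383.8] s [168.2  63.5] a 8.97 zmed 0.0063
```

View pics/bin8.png

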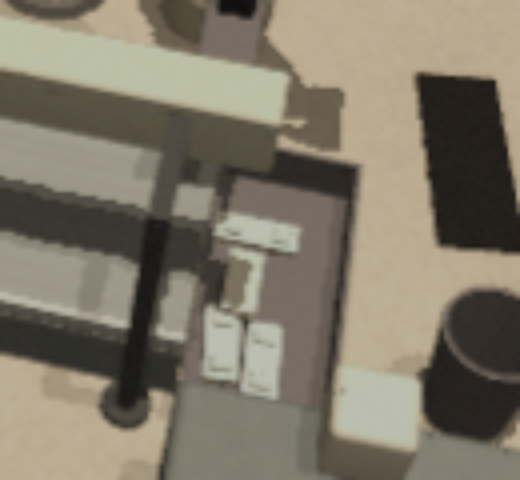

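Call:
{"op": "step_arm", "data": {"steps": [{"slide": [-0.7,3.1,0],"roll": 1.6,"claw": 1},{"slide": [-0.7,3.1,0],"roll": 1.6,"claw": 1},{"slide": [-0.7,3.1,0],"roll": 1.6,"claw": 1},{"slide": [-0.7,3.1,0],"roll": 1.6,"claw": 1},{"slide": [-0.7,3.1,0],"roll": 1.6,"claw": 1},{"slide": [-0.5,3.2,0],"roll": 1.7,"claw": 1},{"slide": [0,0,-3],"roll": 0,"claw": 1},{"slide": [0,0,-3],"roll": 0,"claw": 1},{"slide": [0,0,-3],"roll": 0,"claw": 1},{"slide": [0,0,-2.5],"roll": 0,"claw": 1}]}}

```text
clock: 18.43
tcp_pos: [0.4407, 0.3745, 0.0843]
ee_rot: [0.464, -0.464, -0.532, 0.536]
force: [-0.1, -1.2, -2.9]
finger_gap: 0.291
```

Call:
{"op": "step_arm", "data": {"steps": [{"slide": [0,0,0],"roll": 0,"claw": 1},{"slide": [0,0,0],"roll": 0,"claw": 1},{"slide": [0,0,0],"roll": 0,"claw": 1}]}}

```text
clock: 18.68
tcp_pos: [0.4424, 0.3768, 0.0887]
ee_rot: [-0.464, 0.464, 0.534, -0.534]
force: [0.9, 0.3, -1.9]
finger_gap: 0.287
```

Call:
{"op": "step_arm", "data": {"steps": [{"slide": [0,0,-1.5],"roll": 0,"claw": 1},{"slide": [0,0,-0.3],"roll": 0,"claw": 1},{"slide": [0,0,-0.1],"roll": 0,"claw": 1},{"slide": [0,0,0],"roll": 0,"claw": 1},{"slide": [0,0,0],"roll": 0,"claw": 1}]}}

```text
clock: 19.1
tcp_pos: [0.4424, 0.3772, 0.0704]
ee_rot: [-0.464, 0.464, 0.534, -0.533]
force: [0.2, 0.2, -2.4]
finger_gap: 0.288
```

Call:
{"op": "step_arm", "data": {"steps": [{"slide": [0,0,-0.15],"roll": 0,"claw": 1},{"slide": [0,0,0],"roll": 0,"claw": 1},{"slide": [0,0,0],"roll": 0,"claw": 1}]}}

```text
clock: 19.35
tcp_pos: [0.4425, 0.3775, 0.0699]
ee_rot: [-0.463, 0.464, 0.534, -0.533]
force: [-3.5, -2.7, 11.3]
finger_gap: 0.287
```

Contact felt on the rest; release and rise.

Call:
{"op": "step_arm", "data": {"steps": [{"slide": [0,0,0.05],"roll": 0,"claw": 3.2},{"slide": [0,0,0],"roll": 0,"claw": 4.5},{"slide": [0,0,0],"roll": 0,"claw": 6},{"slide": [0,0,0],"roll": 0,"claw": 6},{"slide": [0,0,0],"roll": 0,"claw": 6},{"slide": [0,0,0],"roll": 0,"claw": 6},{"slide": [0,0,2],"roll": 0,"claw": 6},{"slide": [0,0,4],"roll": 0,"claw": 6},{"slide": [0,0,4],"roll": 0,"claw": 6},{"slide": [0,0,4],"roll": 0,"claw": 6}]}}

```text
clock: 20.18
tcp_pos: [0.4413, 0.3766, 0.2094]
ee_rot: [0.464, -0.463, -0.533, 0.534]
force: [0.2, 1.0, -0.4]
finger_gap: 0.681
```

Run:
```python
from h import *
s=sense();print(s['tcp_pos'],s['force'],s['finger_gap'],s['clock'])
for n in ('side','scene','wrist'):
    im,d,c=grab(n,n+'9.png'); np.savez(n+'9.npz',im=im,P=cloud(d,c),d=d)
P,C,N=load('9')
rect('scr',P,N,box(P,.38,.6,.34,.45,.033,.0385)); rect('hend',P,N,box(P,.3,.62,.33,.45,.095,.115))
rect('frame',P,N,box(P,.38,.55,-.5,-.3,.275,.29))
rect('label',P,N,box(P,.3,.5,.13,.25,.03,.05)); rect('tape',P,N,box(P,.3,.5,-.07,.1,.018,.03)); rect('stap',P,N,box(P,.3,.5,-.15,-.08,.02,.05))
f=np.load('scene9.npz');im=f['im']; Q=f['P']
g=(im.min(2)>110)&(Q[...,1]>.19)&(Q[...,1]<.295)&(Q[...,0]>.55)&(Q[...,0]<.77)&(Q[...,2]<.06)
n,l,st,ce=cv2.connectedComponentsWithStats(g.astype(np.uint8))
for i in range(1,n):
    if st[i,4]>30: print('comp',st[i,4],np.round(Q[l==i].mean(0),3),np.round(Q[l==i][:,2].max(),3))
```

```text
[0.4412955  0.37657107 0.20942872] [ 0.15196613  0.97047345 -0.38528604] 0.6812244919020686 20.1833
scr 0 311 c [488.6 382.4] s [145.7  43.6] a 8.52 zmed 0.0360
scr 1 275 c [491.3 383.4] s [151.5  40.4] a 8.76 zmed 0.0364
scr 2 2668 c [487.5 383.3] s [149.4  40. ] a 8.45 zmed 0.0364
scr 3 3254 c [490.  382.6] s [154.3  43.6] a 8.52 zmed 0.0364
hend 0 57 c [455.3 375.5] s [25.1 29.3] a 2.53 zmed 0.1019
hend 1 74 c [457.7 378.6] s [28.8 26.7] a 5.12 zmed 0.1034
hend 2 712 c [454.7 378.5] s [28.6 25.7] a 8.93 zmed 0.1031
hend 3 843 c [456.8 376.5] s [32.3 30.1] a 8.56 zmed 0.1030
frame 0 385 c [ 466.6 -402.3] s [31.4 24.2] a 81.66 zmed 0.2822
frame 1 83 c [ 469.3 -399.9] s [32.9 25.8] a 89.93 zmed 0.2833
frame 3 468 c [ 468.  -400.6] s [35.1 26.3] a 81.66 zmed 0.2823
label 0 503 c [370.7 179.6] s [80.5 80.8] a 22.99 zmed 0.0392
label 1 368 c [373.5 180.5] s [82.6 83.7] a 75.09 zmed 0.0401
label 2 4101 c [370.5 180.8] s [81.8 83.9] a 5.79 zmed 0.0406
label 3 4972 c [372.1 179.6] s [85.4 85.8] a 75.09 zmed 0.0405
tape 0 545 c [366.6  38.1] s [97.3 98.4] a 25.6 zmed 0.0239
tape 1 300 c [369.5  37.7] s [101.5  96.8] a 11.84 zmed 0.0248
tape 2 1717 c [369.   61.2] s [55.4 98.9] a 84.01 zmed 0.0254
tape 3 2562 c [368.2  38.4] s [100.9 102.1] a 42.93 zmed 0.0251
stap 0 726 c [ 354.9 -103.5] s [ 34.1 115.6] a 75.29 zmed 0.0332
stap 1 267 c [ 357.8 -102.4] s [ 34.1 118.5] a 75.8 zmed 0.0344
stap 3 993 c [ 357.1 -103.2] s [ 36.1 119.5] a 75.8 zmed 0.0334
comp 31 [0.598 0.193 0.045] 0.053
comp 160 [0.596 0.234 0.011] 0.019
comp 432 [0.691 0.234 0.012] 0.026
```

Call:
{"op": "step_arm", "data": {"steps": [{"slide": [0,0,0],"roll": 0,"claw": 6},{"slide": [0,0,0],"roll": 0,"claw": 6},{"slide": [0,0,0],"roll": 0,"claw": 6}]}}

```text
clock: 20.58
tcp_pos: [0.4411, 0.3761, 0.2063]
ee_rot: [0.464, -0.463, -0.533, 0.535]
force: [0.4, -1.0, -1.1]
finger_gap: 0.686
```

```bash
python3 -c "
from rig import *
print(close_job())"
```

```text
the job is handed in; nothing more can be done
None
```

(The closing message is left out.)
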